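# Hang the stamp holder on the slotted upright and put the stamp in it

### The job

Hook the blue stamp holder onto the slotted upright by its two tabs, in the two uppermost slots: push the tabs in, then press the holder down until it is fully seated. Then turn the wooden date stamp so that its oblong foot matches the oblong recess on top of the holder, and set it down in the recess, standing upright. Leave the tea tins, the tin lid and the funnel where they are.

Things in the scene. Friction and masses are not known exactly. Their poses are not given: they have to be found in the camera images.
- upright: Fixed white sheet-steel upright, 50 mm wide, 30 deep, 215 high, on a dark foot plate 110 x 120 x 8 that reaches 35 mm in front. Its flat front face looks along its own -x, to the robot's side, and has one centred column of four slots, each 11 wide (y), 24 high, 40 mm apart; the face sheet is 4 mm thick, hollow behind. Origin on the bench below the middle of the front face; x into the upright, z up.
- slot_top (a point): Middle of the LOWER edge of the upright's TOP slot, in the plane of its front face, 180 mm above the bench; axes as the upright's (x into it). The slot reaches 24 mm up from here; the lower edge of the next slot is 40 mm below.
- holder: Loose blue stamp holder, about 0.25 kg, standing as used: a bar 110 mm long (x), 46 wide (y), 46 high, with flat upright sides; at its +x end a back plate 42 wide, 76 high, with two steel hook tabs on its rear (+x) face, one above the other, 40 mm apart. Origin at the middle of the bar's underside, z up. Hooked in, it hangs by itself, leaning 0.02 to 0.03 rad forward.
- holder_centre (a point): Middle of the holder's bar, 23 mm above its underside, axes as the holder's. The back plate's rear face is 59 mm from here in +x. Grip the bar across its 46 mm width (y) here or a little above. On top, centred over this point, is an oblong recess 52 mm (x) by 26 (y), 6 deep, its black floor 17 mm above this point.
- holder_hook (a point): Underside of the upper tab's neck at the back plate's rear face: 59 mm in +x, 35 up from holder_centre. Tabs are 6 wide; the neck, 8 high, runs 5.2 back to a lip 5 thick that hangs 9 below it. Enter the slots with this point 9.5 to 15.5 (say 12) mm above the slot's lower edge, push till the back plate meets the upright, lower till the necks rest on the edges: this point is then at slot_top.
- date_stamp: Loose wooden date stamp standing on its foot, 70 mm high, 40 g. The oblong foot is 20 mm (x) by 46 (y), 22 high; the turned round grip above it, up to 26 mm across, reaches from 22 to 70 mm. Origin at the middle of its underside, z up.
- stamp_centre (a point): Middle of the date stamp, 35 mm above its underside, axes as the stamp's. Grip it round the turned grip, about 13 mm above this point. In the holder's recess its y lies along the holder's x (either way round) and this point is 52 mm above holder_centre.
- tin_lid: bystander, loose: white tin lid lying flat, 69 mm across, 26 mm high; origin at the middle of its underside
- funnel: bystander, loose: white funnel standing mouth down, 97 mm across, 83 mm high; origin at the middle of its underside
- tea_tin_4: bystander, loose: white tea tin standing, 69 mm across, 138 mm high; origin at the middle of its underside
- tea_tin_5: bystander, loose: white tea tin standing, 69 mm across, 139 mm high; origin at the middle of its underside

How it is judged (in metres and radians):
On the way, in this order (a step that is already met when the one before it is completed fails the run):
1. the holder is hooked in the two uppermost slots and fully down (x of holder_hook in the frame of slot_top between -0.004 and 0.004 m and y of holder_hook in the frame of slot_top between -0.004 and 0.004 m and z of holder_hook in the frame of slot_top between -0.004 and 0.003 m and angle between holder_centre's own z axis and vertical below 0.09 rad and angle between the x axis of holder_centre and the x axis of slot_top, either way round below 0.12 rad), for 0.2 s.
2. with the holder still seated, the stamp stands in the recess (all of step 1 and x of stamp_centre in the frame of holder_centre between -0.006 and 0.006 m and y of stamp_centre in the frame of holder_centre between -0.006 and 0.006 m and z of stamp_centre in the frame of holder_centre between 0.048 and 0.056 m and angle between stamp_centre's own z axis and vertical below 0.12 rad and angle between the y axis of stamp_centre and the x axis of holder_centre, either way round below 0.2 rad), for 0.2 s.
At the end, for the whole second after the job is handed in: Holder seated in the two top slots: holder_hook within 4 mm of slot_top (at most 3 mm above), tilt under 0.09 rad, x axes within 0.12 rad. Stamp in the recess: stamp_centre within 6 mm over holder_centre, 48 to 56 mm above it, upright within 0.12 rad, turned within 0.2 rad. Both at rest (all of step 2 and linear speed of each of holder, date_stamp below 0.02 m/s); the robot touches nothing.
It fails at once if a bystander (tea tin, tin lid or funnel) is moved by more than 30 mm (distance of any of tin_lid, funnel, tea_tin_4, tea_tin_5 from where it was at the start of the episode above 0.03 m).
It also fails if it takes over 64 s, if anything falls off the work surface, if the arm or the gripper's body presses on something with over 40 N, if the wrist force passes 120 N, or if a joint passes its speed limit or range.

### The arm

A 7-joint arm with a two-finger parallel gripper is mounted at the origin on a cart in front of the work surface, level with it; the furniture and walls round the work are solid. World frame = base frame: x ahead of the robot, y to its left, z up, the work surface at z = 0. Lengths are in m, angles in degrees, forces in N, time in s.
With the tool pointing down it reaches from about 0.35 to 0.775 m from the base axis. Payload 3.1 kg.
Tool frame: the origin (TCP) lies between the finger pads; the fingertips stand 25 mm ahead of it and the grasp point (between the pads) lies 6 mm ahead of it (bot.tcp_to_tips is the distance from the TCP to the fingertips, in m); z points along the fingers, y is the direction in which the jaws open and shut (so a half turn about z gives the same grasp; the last joint's range is limited). The gripper opens to 85 mm and grips with 20 to 120 N. Pads are 22 mm wide; open, the fingers measure 114 mm over their backs; the gripper's body (76 mm by 85 mm) begins 54 mm behind the grasp point. The pads swing forward as they close: fully open they stand 13 mm farther back than shut.
Start: joints at [61.725, 17.813, 0.802, 86.603, -0.252, 75.585, -1.558], TCP at [0.24, -0.495, 0.256] pointing down, gripper open.
Joint ranges: [-154.91, 154.91], [-16.99, 109.72], [-72.82, 74.43], [7.12, 147.25], [-82.49, 262.49], [11.32, 116.49], [-174.64, 174.64]. Speed limits (degrees/s): [159.86, 159.86, 180, 180, 180, 180, 180].

### API

Orientations are given as a 3x3 rotation matrix whose columns are the frame's x, y, z axes.
In Python, from station import bot gives the robot as it stands.
- The arm moves only by the tool drive_tool, never from a script. Its argument "series" is a list that holds one entry, the list of rows, each a list of 7 numbers: the gripper's target within -1 to 1 (shut at 1, half-way at 0, fully open at -1), then the shift along the tool's x, y, z in units of 50 mm (1.0 is 50 mm), then the turn, a rotation vector about the tool's x, y, z in rad. A call has 1 to 20 rows; each row shifts and turns the commanded pose from where the row before left it, along the tool's axes as they then stand; what a row does not reach is not made up. A row lasts 1/8 s, in which the tool goes at most 62.5 mm and 10.7 degrees, less where a joint would pass 70% of its speed; a pose out of reach is approached as far as the arm can. A call is refused whole if a number of a shift passes 1 or a number of a turn 0.188, either way. A call with a gripper value outside its range is refused whole. The fingers move at their own pace and stop on an object; the grip force is fixed at half the most. Time passes only in rows, so rows that do not move let the fingers close. It gives the time, the measured TCP pose, the force and the opening at its end, in the units of the state.
- bot.state(): the state, without advancing time (a new reading comes with each control period).
- bot.snapshot(name): name is "side" or "top" or "wrist"; returns the picture (480x640x3 uint8, blue, green, red); there is no depth.
- bot.get_calibration(name): a dict with "fx", "fy", "cx", "cy" (pixels), "rvec" (rotation vector, rad) and "tvec" (3), from world to camera coordinates, as OpenCV has them; the wrist camera has in their place "mount" (4x4, takes a point from camera to tool coordinates, whose origin is the TCP and whose axes are the flange's). Camera axes: x right, y down, z forward; pixel columns grow to the right and rows downward; lengths in m; the calibration is good to about 2 mm. The wrist camera is an equidistant fisheye: a pixel r from the principal point sees the ray r / f radians off the axis. A picture is of the moment at which its call begins: read the wrist's pose just before it. get_calibration takes no time and is no camera call.
- bot.close_job(): hands the job in, once; it reports no verdict.
The state is a dict: "clock": time; "qpos": joint angles; "joint_velocities": joint speeds; "joint_efforts": joint torques, N m; "ee_pos": TCP position; "eef_rot": TCP orientation; "ft_force": force on the tool from outside, world axes, zero at the start; "moment": the same for the moment, N m; "opening": finger opening in m.
Only numpy, scipy, OpenCV 4.12 (cv2) and the standard library are available. Lean on these libraries where they do the work, as an engineer would, in place of code of your own. Each camera call takes 0.05 s, during which the arm holds its last target. There are 200 camera calls.

## Working session

There is one attempt and no reset: what is moved stays moved. The work goes in short steps, Python scripts to look and compute and a tool call to move; the robot and the scene stay as the last step left them, time stands still between calls to the robot, and variables do not carry over. Pictures are saved under pics/ and viewed, about 8 in all and at most 12, crops included, and the job is handed in when it is done.

Besides the shell and the picture viewer there is one more tool, called after ">>>" as name([rows], argument=value, ...), one row to a line, values as JSON. drive_tool: Moves the arm, as the interface text tells. Its arguments: {"type":"object","properties":{"series":{"type":"array","items":{"type":"array","items":{"type":"array","items":{"type":"number"}}}}},"required":["series"]}

```bash
mkdir -p pics; ls; python3 - <<'E'
from station import bot
import cv2
for n in("side","top"):
    cv2.imwrite(f"pics/{n}0.png",bot.snapshot(n)); print(n,bot.get_calibration(n))
print(bot.get_calibration("wrist"));print(bot.state(),bot.tcp_to_tips)
E
```

```text
pics
side {'fx': 454.0527999568343, 'fy': 454.0527999568343, 'cx': 317.7594218700314, 'cy': 240.74961517225378, 'rvec': array([ 2.1166207 , -0.31806859,  0.18724905]), 'tvec': array([-0.58234333,  0.1162883 ,  1.2739297 ])}
top {'fx': 532.6023786187302, 'fy': 532.6023786187302, 'cx': 317.252012021739, 'cy': 238.48183744254135, 'rvec': array([ 2.11645979, -2.13571346,  0.1980216 ]), 'tvec': array([-0.1202228 ,  0.57804356,  1.66936759])}
{'fx': 371.64829954431775, 'fy': 371.64829954431775, 'cx': 318.6339972736623, 'cy': 235.8639108239056, 'mount': array([[-1.10288225e-03, -9.63314598e-01, -2.68372445e-01,
         6.81984261e-02],
       [ 9.99999366e-01, -1.00162548e-03, -5.14214886e-04,
        -3.83908455e-04],
       [ 2.26542027e-04, -2.68372842e-01,  9.63315092e-01,
        -1.16996299e-01],
       [ 0.00000000e+00,  0.00000000e+00,  0.00000000e+00,
         1.00000000e+00]])}
{'clock': 0.1, 'qpos': array([61.72710764, 17.85723992,  0.80354171, 86.68322781, -0.25290408,
       75.58515877, -1.56107677]), 'joint_velocities': array([ 0.04876633, -0.07438234,  0.03313055, -0.22633033,  0.10418534,
       -0.05049957, -0.06635334]), 'joint_efforts': array([ 7.29552557e-04, -3.80855441e+01,  1.46627356e-01, -2.31242430e+01,
        1.22286266e-02,  8.15058971e-03,  5.90223721e-06]), 'ee_pos': array([ 0.2398379 , -0.49427641,  0.25531323]), 'eef_rot': array([[ 8.99683553e-01,  4.36541479e-01, -1.02084156e-03],
       [ 4.36542664e-01, -8.99681539e-01,  1.90544091e-03],
       [-8.66283148e-05, -2.15993474e-03, -9.99997664e-01]]), 'ft_force': array([-0.17464888, -0.22663313,  0.49542329]), 'moment': array([ 0.01068403, -0.01225656, -0.01009324]), 'opening': 0.08543826459693152} 0.025
```

View pics/side0.png

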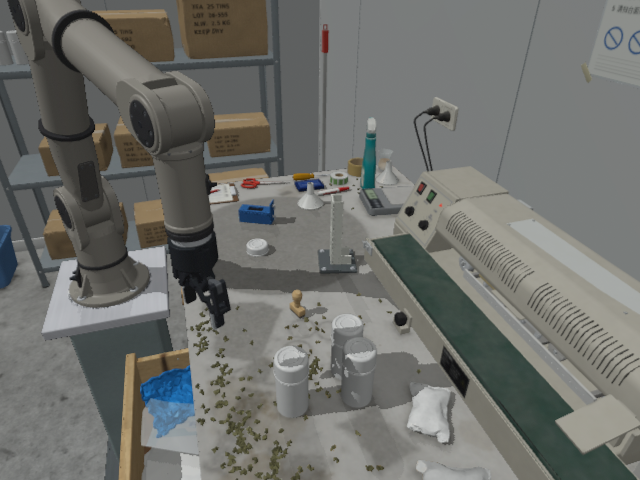

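View pics/top0.png

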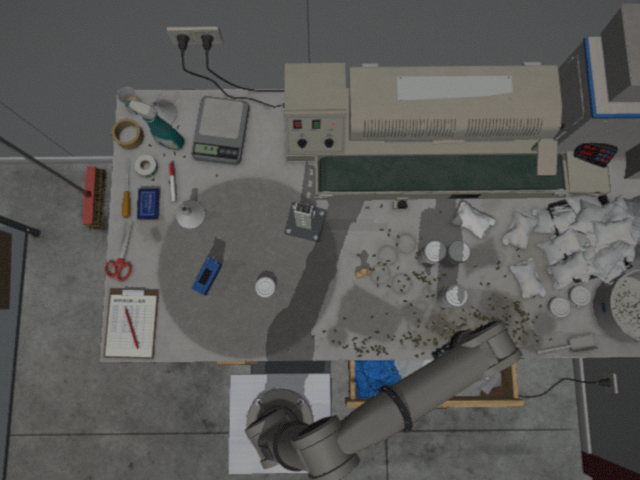

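The side view shows the holder at about (257,213), the upright at (337,235) and the stamp at (297,303). In the top view they are at (207,275), (305,218) and (362,271). Next I'll zoom in on the three parts.

```bash
cat > h.py <<'E'
import cv2, numpy as np
from station import bot
def ray(n,u,v):
    c=bot.get_calibration(n)
    if n=="wrist":
        s=bot.state(); p=np.array([u-c['cx'],v-c['cy']])/c['fx']; th=np.hypot(*p)
        d=np.array([*(p/max(th,1e-9)*np.sin(th)),np.cos(th)])
        T=np.eye(4);T[:3,:3]=s['eef_rot'];T[:3,3]=s['ee_pos'];T=T@c['mount']
        return T[:3,3],T[:3,:3]@d
    R=cv2.Rodrigues(c['rvec'])[0]
    return -R.T@c['tvec'],R.T@np.array([(u-c['cx'])/c['fx'],(v-c['cy'])/c['fy'],1])
def at(n,u,v,z):
    o,d=ray(n,u,v); return o+d*(z-o[2])/d[2]
def proj(n,P):
    P=np.atleast_2d(np.array(P,float)); c=bot.get_calibration(n)
    if n=="wrist":
        s=bot.state();T=np.eye(4);T[:3,:3]=s['eef_rot'];T[:3,3]=s['ee_pos'];T=np.linalg.inv(T@c['mount'])
        q=P@T[:3,:3].T+T[:3,3]; r=np.hypot(q[:,0],q[:,1]); th=np.arctan2(r,q[:,2])
        return np.c_[q[:,0]/r*th*c['fx']+c['cx'],q[:,1]/r*th*c['fx']+c['cy']]
    q=P@cv2.Rodrigues(c['rvec'])[0].T+c['tvec']
    return np.c_[q[:,0]/q[:,2]*c['fx']+c['cx'],q[:,1]/q[:,2]*c['fy']+c['cy']]
E
python3 - <<'E'
from h import *
t=cv2.imread("pics/top0.png");s=cv2.imread("pics/side0.png")
def cr(im,u,v,w,h,k): return cv2.resize(im[v:v+h,u:u+w],None,fx=k,fy=k,interpolation=cv2.INTER_CUBIC)
a=np.hstack([cr(t,185,248,50,50,6),cr(t,275,190,60,50,6),])
b=np.hstack([cr(t,340,250,50,50,6),cr(s,312,190,60,90,4)[:300]])
b=np.hstack([b,np.zeros((300,a.shape[1]-b.shape[1],3),np.uint8)])
cv2.imwrite("pics/c1.png",np.vstack([a,b]))
for n,q in dict(holder=(207,275,.046),upr=(305,210,.215),stamp=(362,271,.035),lid=(265,287,.026),fun=(190,208,.08),t1=(434,251,.13),t2=(458,250,.13),t3=(456,295,.13)).items(): print(n,at("top",*q).round(3))
hsv=cv2.cvtColor(t,cv2.COLOR_BGR2HSV)
m=cv2.inRange(hsv,(100,120,60),(125,255,255));m[:, :188]=0;m[:250]=0;m[300:]=0;m[:,230:]=0
p=np.argwhere(m)[:,::-1].astype(np.float32);print(cv2.minAreaRect(p),len(p))
E
```

```text
holder [0.462 0.229 0.046]
upr [ 0.633 -0.09   0.215]
stamp [ 0.472 -0.269  0.035]
lid [0.424 0.045 0.026]
fun [0.675 0.283 0.08 ]
t1 [ 0.52  -0.484  0.13 ]
t2 [ 0.523 -0.558  0.13 ]
t3 [ 0.385 -0.544  0.13 ]
((205.9000244140625, 275.7000427246094), (14.758047103881836, 35.329872131347656), 26.56505012512207) 401
```

View pics/c1.png

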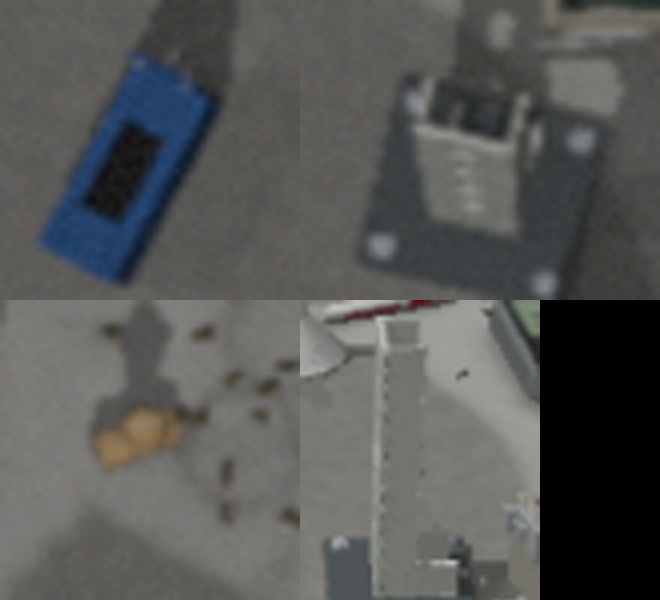

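The holder's back plate faces away from the robot at a yaw of about -25°. The upright has a yaw of about -14°. I'll work out those poses and plan the move to above the holder.

```bash
cat >> h.py <<'E'
from scipy.spatial.transform import Rotation as Ro
def plan(p,yaw):
    """target TCP p, tool x at yaw (deg), tool z down: shift in tool units from now, then turn"""
    s=bot.state(); R=s['eef_rot']; y=np.radians(yaw)
    Rt=np.array([[np.cos(y),np.sin(y),0],[np.sin(y),-np.cos(y),0],[0,0,-1]])
    d=np.array(p)-s['ee_pos']
    print('t',round(s['clock'],2),'tcp',s['ee_pos'].round(4),'F',s['ft_force'].round(1),'open',round(s['opening'],4))
    print('shift units now-frame',(R.T@d/.05).round(3),' turned-frame',(Rt.T@d/.05).round(3),'turn rad',Ro.from_matrix(R.T@Rt).as_rotvec().round(4))
E
python3 - <<'E'
from h import *
c=[at("top",*q,.008) for q in((293,202.7),(325.8,210.8),(317.5,239.7),(284.7,233.7))]
for x in c: print(x.round(3))
print([np.degrees(np.arctan2(*(b-a)[[1,0]])).round(1) for a,b in((c[3],c[0]),(c[2],c[1]))],[np.degrees(np.arctan2(*(b-a)[[1,0]])).round(1)-90 for a,b in((c[1],c[0]),(c[2],c[3]))])
m=np.mean(c,0);print('plate mid',m)
for q in((40,242),(122,282),(215,98)): print(at("top",185+q[0]/6,248+q[1]/6,.046).round(3))
for q in((95,437),(105,470),(180,440)): print('st',at("top",340+q[0]/6,250+(q[1]-300)/6,.01).round(3))
plan((.45,.22,.25),155)
E
```

```text
[ 0.708 -0.045  0.008]
[ 0.68  -0.155  0.008]
[ 0.581 -0.126  0.008]
[ 0.602 -0.017  0.008]
[np.float64(-14.6), np.float64(-16.3)] [np.float64(-14.799999999999997), np.float64(-11.0)]
plate mid [ 0.64292047 -0.08602671  0.008     ]
[0.42  0.277 0.046]
[0.398 0.233 0.046]
[0.496 0.186 0.046]
st [ 0.469 -0.251  0.01 ]
st [ 0.451 -0.256  0.01 ]
st [ 0.467 -0.297  0.01 ]
t 0.1 tcp [ 0.2398 -0.4943  0.2553] F [-0.2 -0.2  0.5] open 0.0854
shift units now-frame [ 10.018 -11.017   0.129]  turned-frame [ 2.228 14.723  0.106] turn rad [-1.3000e-03 -2.4000e-03 -2.2535e+00]
```

>>> drive_tool([
  [[-1,0.6,-0.7,0,0,0,0],[-1,0.6,-0.7,0,0,0,0],[-1,0.6,-0.7,0,0,0,0],[-1,0.6,-0.7,0,0,0,0],[-1,0.6,-0.7,0,0,0,0],[-1,0.6,-0.7,0,0,0,0],[-1,0.6,-0.7,0,0,0,0],[-1,0.6,-0.7,0,0,0,0],[-1,0.6,-0.7,0,0,0,0],[-1,0.6,-0.7,0,0,0,0],[-1,0.6,-0.7,0,0,0,0],[-1,0.7,-0.7,0,0,0,0],[-1,0.7,-0.7,0,0,0,0],[-1,0.7,-0.7,0,0,0,0],[-1,0.7,-0.7,0,0,0,0],[-1,0.6,-0.5,0,0,0,0]],
])

```text
clock: 2.1
ee_pos: [0.4497, 0.2203, 0.2559]
eef_rot: [[0.899, 0.438, -0.001], [0.438, -0.899, 0.0], [-0.001, -0.001, -1.0]]
ft_force: [-0.3, 0.7, 0.4]
opening: 0.0856
```

>>> drive_tool([
  [[-1,0,0,0,0,0,-0.18],[-1,0,0,0,0,0,-0.18],[-1,0,0,0,0,0,-0.18],[-1,0,0,0,0,0,-0.18],[-1,0,0,0,0,0,-0.18],[-1,0,0,0,0,0,-0.18],[-1,0,0,0,0,0,-0.18],[-1,0,0,0,0,0,-0.18],[-1,0,0,0,0,0,-0.18],[-1,0,0,0,0,0,-0.18],[-1,0,0,0,0,0,-0.18],[-1,0,0,0,0,0,-0.18],[-1,0,0,0,0,0,-0.09],[-1,0,0,0,0,0,0]],
])

```text
clock: 3.85
ee_pos: [0.4496, 0.218, 0.2558]
eef_rot: [[-0.904, 0.427, -0.001], [0.427, 0.904, -0.0], [0.001, -0.001, -1.0]]
ft_force: [0.4, 0.4, -1.0]
opening: 0.0852
```

```bash
python3 - <<'E'
from h import *
plan((.45,.22,.25),155)
cv2.imwrite("pics/w1.png",bot.snapshot("wrist"))
E
```

```text
t 3.85 tcp [0.4496 0.218  0.2558] F [ 0.4  0.4 -1. ] open 0.0852
shift units now-frame [0.011 0.04  0.116]  turned-frame [0.011 0.04  0.116] turn rad [-0.0008 -0.0008 -0.0047]
```

View pics/w1.png

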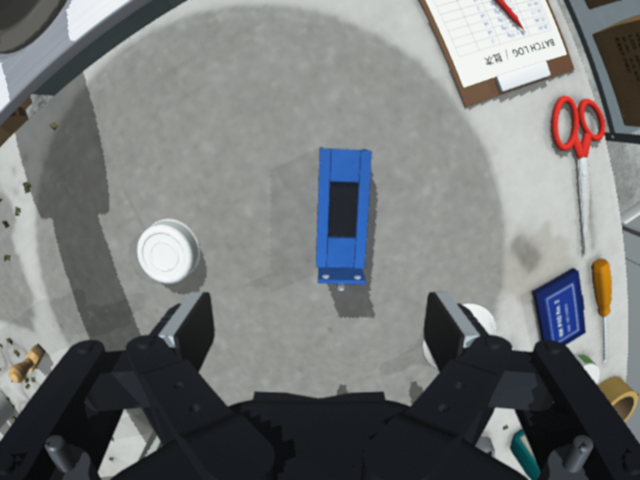

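The wrist view shows the holder with its recess at (342,209) and the back plate at (341,276). The yaw is nearly aligned. I'll compute the position from the recess and the bar's sides.

```bash
python3 - <<'E'
from h import *
im=cv2.imread("pics/w1.png")
r=im[175:245,322:364]; m=(r.max(2)<60).astype(np.uint8)
n,l,st,ce=cv2.connectedComponentsWithStats(m); k=1+np.argmax(st[1:,4])
p=(np.argwhere(l==k)[:,::-1]+[322,175]).astype(np.float32)
W=np.array([at("wrist",*q,.040)[:2] for q in p]).astype(np.float32)
(c,(w,h),a)=cv2.minAreaRect(W); print(cv2.minAreaRect(W))
B=cv2.boxPoints((c,(w,h),a));print(B.round(4))
hsv=cv2.cvtColor(im,cv2.COLOR_BGR2HSV); m=cv2.inRange(hsv,(100,120,40),(125,255,255))
for v in (160,175,250): 
    u=np.where(m[v,300:390])[0]+300; print(v,u.min(),u.max(),at("wrist",u.min(),v,.046).round(4),at("wrist",u.max()+1,v,.046).round(4), at("wrist",u.min(),v,.0).round(4))
for q in((319,148),(371,150)): print(at("wrist",*q,.046).round(4))
E
```

```text
((0.4586111605167389, 0.23834140598773956), (0.024426432326436043, 0.04945360869169235), 62.90486145019531)
[[0.431  0.2387]
 [0.4751 0.2162]
 [0.4862 0.238 ]
 [0.4422 0.2605]]
160 320 370 [0.4087 0.2391 0.046 ] [0.4275 0.2799 0.046 ] [0.4116 0.2379 0.    ]
175 319 370 [0.4203 0.2326 0.046 ] [0.4398 0.2744 0.046 ] [0.4249 0.2305 0.    ]
250 317 365 [0.4821 0.2013 0.046 ] [0.5017 0.2424 0.046 ] [0.4953 0.1948 0.    ]
[0.3987 0.2428 0.046 ]
[0.4194 0.2836 0.046 ]
```

```bash
python3 - <<'E'
from h import *
plan((.4586,.2383,.037),153)
E
```

```text
t 3.9 tcp [0.4497 0.218  0.2559] F [ 0.1 -0.5 -0.8] open 0.0858
shift units now-frame [0.009 0.446 4.377]  turned-frame [0.025 0.442 4.378] turn rad [-0.0007 -0.0006  0.0297]
```

>>> drive_tool([
  [[-1,0,0.22,0.3,0,0,0.03],[-1,0.02,0.22,0.6,0,0,0],[-1,0,0,0.7,0,0,0],[-1,0,0,0.7,0,0,0],[-1,0,0,0.7,0,0,0],[-1,0,0,0.6,0,0,0],[-1,0,0,0.4,0,0,0],[-1,0,0,0.3,0,0,0],[-1,0,0,0.07,0,0,0],[-1,0,0,0,0,0,0],[1,0,0,0,0,0,0],[1,0,0,0,0,0,0],[1,0,0,0,0,0,0],[1,0,0,0,0,0,0],[1,0,0,0,0,0,0],[1,0,0,0,0,0,0]],
])

```text
clock: 5.9
ee_pos: [0.4591, 0.2388, 0.0385]
eef_rot: [[-0.892, 0.453, 0.001], [0.453, 0.892, 0.0], [-0.001, 0.001, -1.0]]
ft_force: [-0.1, -1.2, 6.1]
opening: 0.045
```

The jaws hold the holder at 45 mm. I'll lift it and view the upright from the side of the tool, where the gripper doesn't block the camera.

>>> drive_tool([
  [[1,0,0,-0.1,0,0,0],[1,0,0,-0.3,0,0,0],[1,0,0,-0.5,0,0,0],[1,0,0,-0.6,0,0,0],[1,0,0,-0.6,0,0,0],[1,0,0,-0.6,0,0,0],[1,0,0,-0.6,0,0,0],[1,0,0,-0.6,0,0,0],[1,0,0,-0.4,0,0,0],[1,0,0,-0.1,0,0,0]],
])

```text
clock: 7.15
ee_pos: [0.4586, 0.2392, 0.2594]
eef_rot: [[-0.892, 0.452, 0.002], [0.452, 0.892, 0.001], [-0.002, 0.002, -1.0]]
ft_force: [0.3, 0.5, -3.1]
opening: 0.0448
```

```bash
python3 - <<'E'
from h import *
plan((.438,-.105,.26),76)
E
```

```text
t 7.15 tcp [0.4586 0.2392 0.2594] F [ 0.3  0.5 -3.1] open 0.0448
shift units now-frame [-2.745 -6.328 -0.021]  turned-frame [-6.78   1.265 -0.012] turn rad [ 2.800e-03 -1.000e-04  1.346e+00]
```

>>> drive_tool([
  [[1,-0.2,-0.3,0,0,0,0],[1,-0.25,-0.6,0,0,0,0],[1,-0.25,-0.6,0,0,0,0],[1,-0.25,-0.6,0,0,0,0],[1,-0.25,-0.6,0,0,0,0],[1,-0.25,-0.6,0,0,0,0],[1,-0.25,-0.6,0,0,0,0],[1,-0.25,-0.6,0,0,0,0],[1,-0.25,-0.6,0,0,0,0],[1,-0.25,-0.6,0,0,0,0],[1,-0.25,-0.4,0,0,0,0],[1,-0.05,-0.23,0,0,0,0]],
])

```text
clock: 8.65
ee_pos: [0.4371, -0.1073, 0.257]
eef_rot: [[-0.891, 0.454, -0.002], [0.454, 0.891, 0.001], [0.002, -0.0, -1.0]]
ft_force: [0.3, 0.4, -2.9]
opening: 0.0452
```

>>> drive_tool([
  [[1,0,0,0,0,0,0.1],[1,0,0,0,0,0,0.18],[1,0,0,0,0,0,0.18],[1,0,0,0,0,0,0.18],[1,0,0,0,0,0,0.18],[1,0,0,0,0,0,0.18],[1,0,0,0,0,0,0.18],[1,0,0,0,0,0,0.12],[1,0,0,0,0,0,0.05],[1,0,0,0,0,0,0],[1,0,0,0,0,0,0]],
])

```text
clock: 10.02
ee_pos: [0.4377, -0.1053, 0.2576]
eef_rot: [[0.245, 0.97, -0.001], [0.97, -0.245, 0.0], [0.0, -0.001, -1.0]]
ft_force: [-0.0, -0.5, -2.7]
opening: 0.0454
```

```bash
python3 - <<'E'
from h import *
plan((.438,-.105,.26),76)
im=bot.snapshot("wrist")
cv2.imwrite("pics/w2.png",im)
cv2.imwrite("pics/w2v.png",cv2.resize(im,(800,600),interpolation=cv2.INTER_CUBIC))
E
```

```text
t 10.03 tcp [ 0.4377 -0.1053  0.2576] F [-0.  -0.5 -2.7] open 0.0454
shift units now-frame [ 0.007  0.005 -0.049]  turned-frame [ 0.007  0.005 -0.049] turn rad [-0.0006 -0.0002 -0.0027]
```

View pics/w2v.png

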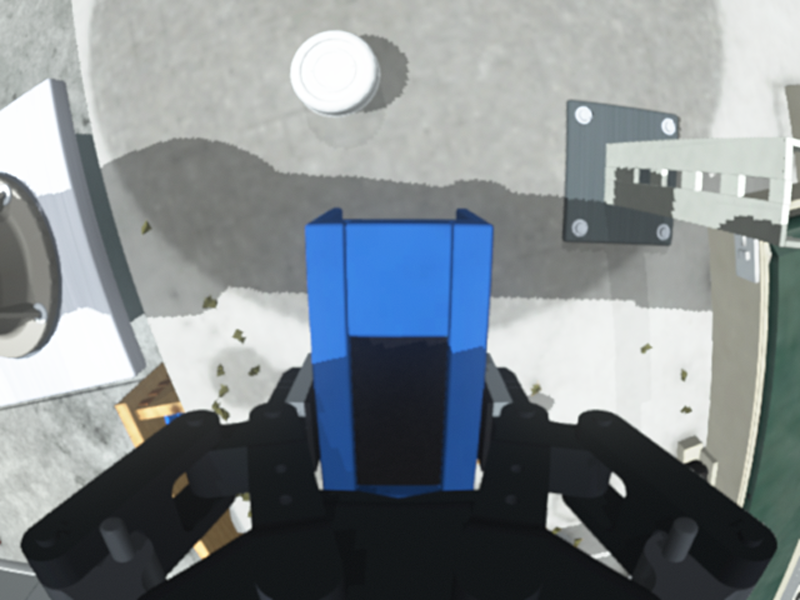

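The upright is clear at (570–800, 100–245) in the view, with all four slots visible. I'll zoom in for corner pixels.

```bash
python3 - <<'E'
import cv2
im=cv2.imread("pics/w2.png")[70:205,445:640]
cv2.imwrite("pics/c2.png",cv2.resize(im,None,fx=4,fy=4,interpolation=cv2.INTER_CUBIC))
E
```

```text
(no output)
```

View pics/c2.png

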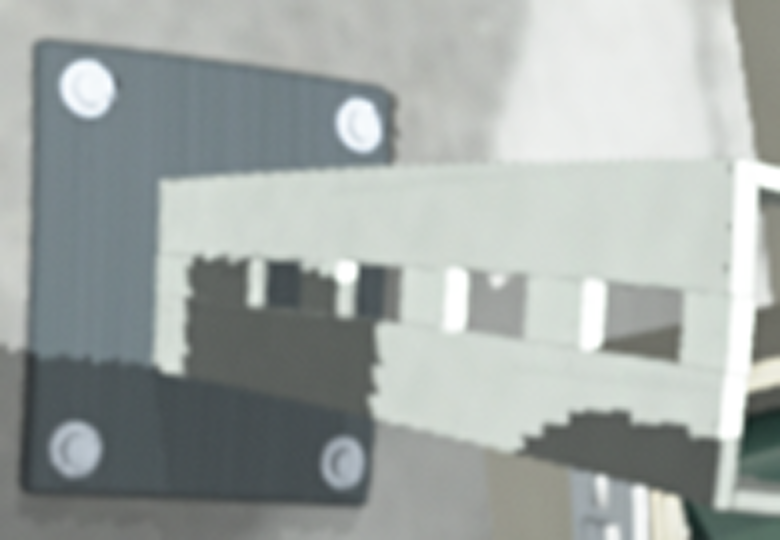

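```bash
python3 - <<'E'
from h import *
from scipy.optimize import least_squares
L=[((582,278),(0,5.5,180)),((582,350),(0,-5.5,180)),((683,290),(0,5.5,204)),((683,362),(0,-5.5,204)),((445,266),(0,5.5,140)),((445,332),(0,-5.5,140)),
((526,274),(0,5.5,164)),((338,262),(0,5.5,100)),((338,320),(0,-5.5,100)),((737,162),(0,25,215)),((718,507),(0,-25,215)),((160,180),(0,25,8)),((155,371),(0,-25,8)),
((36,42),(-35,55,8)),((24,490),(-35,-55,8))]
px=np.array([l[0] for l in L]); px=(px+.5)/4-.5+[445,70]; M=np.array([l[1] for l in L])/1000
def W(p):
    c,s=np.cos(p[2]),np.sin(p[2]); return M@np.array([[c,s,0],[-s,c,0],[0,0,1]])+[p[0],p[1],p[3]]
f=lambda p:(proj("wrist",W(p))-px).ravel()
r=least_squares(f,[.62,-.08,-.25,0],loss='soft_l1'); print(r.x[:2],np.degrees(r.x[2]),r.x[3]); print(r.fun.reshape(-1,2).round(1))
r2=least_squares(lambda p:f([*p,0]),[.62,-.08,-.25],loss='soft_l1');print(r2.x,np.degrees(r2.x[2]))
# held holder recess: corners in 800x600 view
h=bot.state()['ee_pos'][2]
for q in((346,337),(450,337),(443,487),(357,487),(307,227),(491,225)):
    q=((q[0]+.5)*.8-.5,(q[1]+.5)*.8-.5); s=bot.state()
    for dz in (.0005,.0075): 
        w=at("wrist",*q,h+dz);print((s['eef_rot'].T@(w-s['ee_pos'])*1000).round(1),end=' ')
    print()
E
```

```text
[ 0.62193928 -0.07821057] -13.531715813109212 -0.00026893687277945575
[[ 0.9  0.5]
 [-0.1 -0.4]
 [ 0.3 -0.1]
 [-0.9  0.6]
 [ 0.8  0.8]
 [ 0.2 -0.8]
 [ 0.2  0.3]
 [ 0.1  0. ]
 [-0.4 -1.2]
 [ 0.3 -1.1]
 [-0.6  0.6]
 [-0.6  0.2]
 [-0.6 -0.3]
 [-0.3  3.5]
 [ 0.6 -2.7]]
[ 0.62173617 -0.07816123 -0.23627756] -13.537707232432
[ 24.3 -14.3  -0.5] [ 26.9 -13.5  -7.5] 
[24.3 13.7 -0.5] [26.9 12.8 -7.5] 
[-27.   13.8  -0.5] [-21.3  13.   -7.5] 
[-26.9 -13.3  -0.5] [-21.2 -12.6  -7.5] 
[ 54.  -23.5  -0.5] [ 54.9 -22.1  -7.5] 
[54.5 23.4 -0.5] [55.3 22.  -7.5]
```

The fit residual is about 0.5 px. The upright is at (0.6218, -0.0782) with a yaw of -13.5°, and the holder is centred in the jaws. Next I'll turn and go to a standoff position.

>>> drive_tool([
  [[1,0,0,0,0,0,-0.1],[1,0,0,0,0,0,-0.18],[1,0,0,0,0,0,-0.18],[1,0,0,0,0,0,-0.18],[1,0,0,0,0,0,-0.18],[1,0,0,0,0,0,-0.18],[1,0,0,0,0,0,-0.18],[1,0,0,0,0,0,-0.18],[1,0,0,0,0,0,-0.12],[1,0,0,0,0,0,-0.1],[1,0,0,0,0,0,0],[1,0,0,0,0,0,0]],
])

```text
clock: 11.58
ee_pos: [0.4379, -0.1059, 0.2578]
eef_rot: [[-0.971, 0.239, -0.0], [0.239, 0.971, -0.0], [0.0, -0.0, -1.0]]
ft_force: [0.1, 0.6, -3.3]
opening: 0.0451
```

```bash
cat >>h.py <<'E'
U=np.array([.6218,-.0782]); UY=-13.54; ux=np.array([np.cos(np.radians(UY)),np.sin(np.radians(UY))]); uy=np.array([-ux[1],ux[0]])
def hook(gap,up,side=0):
    plan((*(U-ux*(.059+gap)+uy*side),.180+up-.0195),UY+180)
    s=bot.state(); h=s['ee_pos'][:2]-.059*s['eef_rot'][:2,0]-U
    print('hook in slot x,y,z mm',(h@ux*1000).round(2),(h@uy*1000).round(2),round((s['ee_pos'][2]+.0195-.18)*1000,2))
E
python3 -c "
from h import *
hook(.025,.012)"
```

```text
t 11.57 tcp [ 0.4379 -0.1059  0.2578] F [ 0.1  0.6 -3.3] open 0.0451
shift units now-frame [-1.76   1.409  1.705]  turned-frame [-1.766  1.401  1.706] turn rad [-0.     -0.0001 -0.0047]
hook in slot x,y,z mm -113.31 -70.31 97.28
```

>>> drive_tool([
  [[1,0,0.3,0.3,0,0,-0.005],[1,0,0.4,0.4,0,0,0],[1,0,0.4,0.4,0,0,0],[1,0,0.3,0.4,0,0,0],[1,-0.3,0,0.2,0,0,0],[1,-0.5,0,0,0,0,0],[1,-0.5,0,0,0,0,0],[1,-0.36,0,0,0,0,0],[1,-0.1,0,0,0,0,0],[1,0,0,0,0,0,0],[1,0,0,0,0,0,0]],
])

```text
clock: 12.95
ee_pos: [0.539, -0.0581, 0.1727]
eef_rot: [[-0.973, 0.232, -0.001], [0.232, 0.973, -0.0], [0.001, -0.001, -1.0]]
ft_force: [-0.8, -0.5, -2.2]
opening: 0.0454
```

```bash
python3 - <<'E'
from h import *
hook(.025,.012)
t=bot.snapshot("top");s=bot.snapshot("side")
a=cv2.resize(t[185:250,270:340],None,fx=5.7,fy=5.7,interpolation=cv2.INTER_CUBIC)
b=cv2.resize(s[170:280,290:380],None,fx=4.4,fy=4.4,interpolation=cv2.INTER_CUBIC)
H=max(a.shape[0],b.shape[0]); a=cv2.copyMakeBorder(a,0,H-a.shape[0],0,0,0); b=cv2.copyMakeBorder(b,0,H-b.shape[0],0,0,0)
cv2.imwrite("pics/c3.png",np.hstack([a,b]))
E
```

```text
t 12.95 tcp [ 0.539  -0.0581  0.1727] F [-0.8 -0.5 -2.2] open 0.0454
shift units now-frame [-0.023 -0.004  0.005]  turned-frame [-0.023 -0.004  0.005] turn rad [-0.0005 -0.0008  0.002 ]
hook in slot x,y,z mm -26.17 0.32 12.24
```

View pics/c3.png

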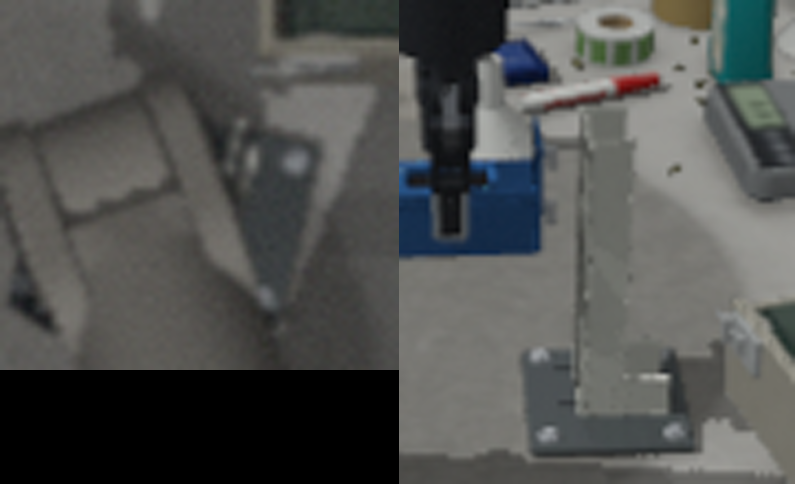

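The side view shows the holder level at slot height, with its tabs just in front of the upright. I'll push in.

>>> drive_tool([
  [[1,-0.1,0,0,0,0,0],[1,-0.1,0,0,0,0,0],[1,-0.08,0,0,0,0,0],[1,-0.06,0,0,0,0,0],[1,-0.06,0,0,0,0,0],[1,0,0,0,0,0,0]],
])

```text
clock: 13.8
ee_pos: [0.5595, -0.063, 0.1727]
eef_rot: [[-0.973, 0.233, -0.0], [0.233, 0.973, 0.0], [0.0, 0.0, -1.0]]
ft_force: [-0.5, 0.1, -3.7]
opening: 0.0453
```

>>> drive_tool([
  [[1,-0.03,0,0,0,0,0],[1,-0.03,0,0,0,0,0],[1,-0.03,0,0,0,0,0],[1,0,0,0,0,0,0]],
])

```text
clock: 14.3
ee_pos: [0.5638, -0.0641, 0.1728]
eef_rot: [[-0.973, 0.233, 0.0], [0.233, 0.973, 0.0], [-0.0, 0.0, -1.0]]
ft_force: [0.1, 0.5, -2.6]
opening: 0.0452
```

```bash
python3 -c "
from h import *
hook(0,.012)"
```

```text
t 14.3 tcp [ 0.5638 -0.0641  0.1728] F [ 0.1  0.5 -2.6] open 0.0452
shift units now-frame [-0.013 -0.003  0.006]  turned-frame [-0.013 -0.003  0.006] turn rad [0.0001 0.0001 0.0014]
hook in slot x,y,z mm -0.66 0.24 12.3
```

>>> drive_tool([
  [[1,-0.02,0,0,0,0,0],[1,-0.02,0,0,0,0,0],[1,0,0,0,0,0,0]],
])

```text
clock: 14.68
ee_pos: [0.5649, -0.0643, 0.1727]
eef_rot: [[-0.973, 0.232, -0.002], [0.232, 0.973, -0.0], [0.002, -0.0, -1.0]]
ft_force: [-3.4, 0.3, -1.9]
opening: 0.0455
```

The back plate has met the face. Now I'll lower it.

>>> drive_tool([
  [[1,0.01,0,0.05,0,0,0],[1,0,0,0.06,0,0,0],[1,0,0,0.06,0,0,0],[1,0,0,0.04,0,0,0],[1,0,0,0.02,0,0,0],[1,0,0,0,0,0,0]],
])

```text
clock: 15.42
ee_pos: [0.5649, -0.0643, 0.161]
eef_rot: [[-0.973, 0.232, -0.001], [0.232, 0.973, 0.0], [0.001, -0.0, -1.0]]
ft_force: [-2.5, 1.1, -1.7]
opening: 0.0453
```

>>> drive_tool([
  [[1,0,0,0.03,0,0,0],[1,0,0,0.03,0,0,0],[1,0,0,0,0,0,0]],
])

```text
clock: 15.8
ee_pos: [0.565, -0.0642, 0.1602]
eef_rot: [[-0.972, 0.233, 0.0], [0.233, 0.972, -0.001], [-0.0, -0.001, -1.0]]
ft_force: [-7.2, 0.7, 8.8]
opening: 0.0453
```

```bash
python3 -c "
from h import *
hook(0,0)"
```

```text
t 15.8 tcp [ 0.565  -0.0642  0.1602] F [-7.2  0.7  8.8] open 0.0453
shift units now-frame [ 0.009 -0.005 -0.005]  turned-frame [ 0.009 -0.005 -0.005] turn rad [-0.0011  0.0003  0.001 ]
hook in slot x,y,z mm 0.46 0.33 -0.27
```

>>> drive_tool([
  [[1,0,0,0.03,0,0,0],[1,0,0,0,0,0,0],[1,0,0,-0.03,0,0,0],[-1,0,0,0,0,0,0],[-1,0,0,0,0,0,0],[-1,0,0,0,0,0,0],[-1,0,0,0,0,0,0],[-1,0,0,-0.2,0,0,0],[-1,0,0,-0.4,0,0,0],[-1,0,0,-0.6,0,0,0],[-1,0,0,-0.6,0,0,0],[-1,0,0,-0.6,0,0,0],[-1,0,0,-0.4,0,0,0],[-1,0,0,0,0,0,0]],
])

```text
clock: 17.55
ee_pos: [0.5662, -0.0637, 0.3005]
eef_rot: [[-0.973, 0.232, 0.005], [0.232, 0.973, 0.0], [-0.004, 0.001, -1.0]]
ft_force: [0.5, 0.2, -0.9]
opening: 0.0854
```

```bash
python3 - <<'E'
from h import *
plan((.42,-.24,.22),60)
w=bot.snapshot("wrist"); s=bot.snapshot("side"); cv2.imwrite("pics/w4.png",w)
a=cv2.resize(w,(560,420)); b=cv2.resize(s[170:275,320:380],None,fx=4,fy=4,interpolation=cv2.INTER_CUBIC)
cv2.imwrite("pics/c4.png",np.hstack([a,b]))
E
```

```text
t 17.55 tcp [ 0.5662 -0.0637  0.3005] F [ 0.5  0.2 -0.9] open 0.0854
shift units now-frame [ 2.032 -4.11   1.597]  turned-frame [-4.515 -0.769  1.611] turn rad [0.0048 0.002  1.8599]
```

View pics/c4.png

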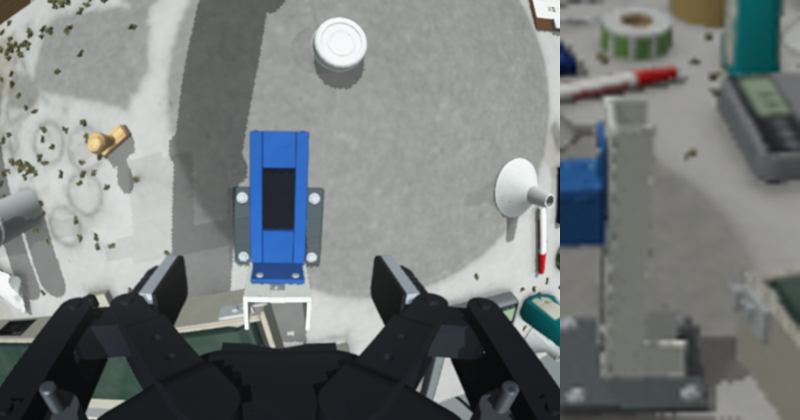

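The holder hangs hooked on the upright with its plate against the face. I'll measure the recess from this picture and plan the move over the stamp.

```bash
python3 - <<'E'
from h import *
im=cv2.imread("pics/w4.png")
m=np.zeros(im.shape[:2],np.uint8); m[185:270,290:345]=(im[185:270,290:345].max(2)<60)
n,l,st,ce=cv2.connectedComponentsWithStats(m); k=1+np.argmax(st[1:,4])
p=np.argwhere(l==k)[:,::-1]; print(p.min(0),p.max(0))
W=np.array([at("wrist",*q,.162)[:2] for q in p]).astype(np.float32); print(cv2.minAreaRect(W))
c=np.array(cv2.minAreaRect(W)[0])-U; print('in slot frame mm',c@ux*1000,c@uy*1000)
print('stamp',at("wrist",108/.875,138/.875,.035))
plan((.465,-.275,.22),111)
E
```

```text
[301 193] [336 260]Traceback (most recent call last):
  File "<stdin>", line 6, in <module>
  File "h.py", line 13, in at
    o,d=ray(n,u,v); return o+d*(z-o[2])/d[2]
        ~~~^^^^^^^
  File "h.py", line 6, in ray
    s=bot.state(); p=np.array([u-c['cx'],v-c['cy']])/c['fx']; th=np.hypot(*p)
ValueError: time passes only in moves, steps and waits
```

```bash
sed -i 's/^def ray/_s=bot.state()\ndef ray/; s/s=bot.state(); *p=np/s=_s; p=np/' h.py; python3 - <<'E'
from h import *
im=cv2.imread("pics/w4.png")
m=np.zeros(im.shape[:2],np.uint8); m[185:270,290:345]=(im[185:270,290:345].max(2)<60)
n,l,st,ce=cv2.connectedComponentsWithStats(m); k=1+np.argmax(st[1:,4])
p=np.argwhere(l==k)[:,::-1]
W=np.array([at("wrist",*q,.162)[:2] for q in p]).astype(np.float32); print(cv2.minAreaRect(W))
c=np.array(cv2.minAreaRect(W)[0])-U; print('in slot frame mm',c@ux*1000,c@uy*1000)
print('stamp',at("wrist",108/.875,138/.875,.035))
plan((.465,-.275,.22),111)
E
```

```text
((0.5612132549285889, -0.06345440447330475), (0.024144083261489868, 0.04899105802178383), 75.81045532226562)
in slot frame mm -62.355139971509004 0.1509467408676267
stamp [ 0.46280052 -0.26377905  0.035     ]
t 17.65 tcp [ 0.565  -0.0644  0.298 ] F [-1.  -0.5 -0.9] open 0.0851
shift units now-frame [ 0.965 -4.561  1.561]  turned-frame [-3.216 -3.376  1.559] turn rad [-5.000e-04 -1.000e-04  9.698e-01]
```

>>> drive_tool([
  [[-1,0.1,-0.3,0,0,0,0],[-1,0.1,-0.6,0,0,0,0],[-1,0.15,-0.7,0,0,0,0],[-1,0.15,-0.7,0,0,0,0],[-1,0.15,-0.7,0,0,0,0],[-1,0.15,-0.7,0.2,0,0,0],[-1,0.16,-0.6,0.3,0,0,0],[-1,0,-0.26,0.3,0,0,0.1],[-1,0,0,0.3,0,0,0.17],[-1,0,0,0.3,0,0,0.18],[-1,0,0,0.16,0,0,0.18],[-1,0,0,0,0,0,0.18],[-1,0,0,0,0,0,0.12],[-1,0,0,0,0,0,0.04],[-1,0,0,0,0,0,0],[-1,0,0,0,0,0,0]],
])

```text
clock: 19.65
ee_pos: [0.4653, -0.2749, 0.22]
eef_rot: [[-0.359, 0.933, -0.0], [0.933, 0.359, 0.0], [0.0, -0.0, -1.0]]
ft_force: [0.2, -0.5, 0.4]
opening: 0.0855
```

```bash
python3 - <<'E'
from h import *
plan((.465,-.275,.22),111)
w=bot.snapshot("wrist"); cv2.imwrite("pics/w5.png",w)
a=cv2.resize(w[110:310,210:430],None,fx=3,fy=3,interpolation=cv2.INTER_CUBIC)
cv2.imwrite("pics/c5.png",a)
E
```

```text
t 19.65 tcp [ 0.4653 -0.2749  0.22  ] F [ 0.2 -0.5  0.4] open 0.0855
shift units now-frame [ 0.001 -0.006  0.001]  turned-frame [ 0.001 -0.006  0.001] turn rad [-0.0002 -0.0005  0.0006]
```

View pics/c5.png

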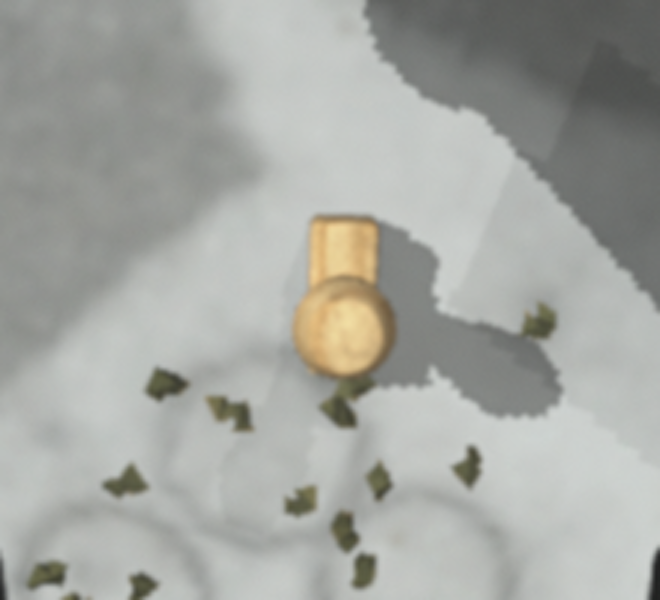

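The stamp's knob is at crop (344,327). Its foot's far corners are at (312,218) and (377,218), so it is nearly aligned with the tool.

```bash
python3 - <<'E'
from h import *
g=lambda x,y,z: at("wrist",210+(x+.5)/3-.5,110+(y+.5)/3-.5,z)
R=_s['eef_rot'];t=lambda w:(R.T@(w-_s['ee_pos'])*1000).round(1)
for z in(.055,.06): print('knob',t(g(344,327,z)),t(g(294,327,z)),t(g(395,327,z)))
for q in((312,219),(377,219),(310,283),(376,278)): print(t(g(*q,.022)))
for q in((311,216),(378,216)): print(t(g(*q,.02)))
E
```

```text
Traceback (most recent call last):
NameError: name '_s' is not defined
```

```bash
python3 - <<'E'
import h
from h import *
_s=h._s
g=lambda x,y,z: at("wrist",210+(x+.5)/3-.5,110+(y+.5)/3-.5,z)
R=_s['eef_rot'];t=lambda w:(R.T@(w-_s['ee_pos'])*1000).round(1)
for z in(.055,.06): print('knob',t(g(344,327,z)),t(g(294,327,z)),t(g(395,327,z)))
for q in((312,219),(377,219),(310,283),(376,278)): print(t(g(*q,.022)))
E
```

```text
knob [  3.7   4.6 165.1] [  3.7  -8.4 165.1] [  3.7  17.8 165.1]
knob [  4.8   4.5 160.1] [  4.9  -8.2 160.1] [  4.8  17.5 160.1]
[ 27.7  -4.  198.1]
[ 27.7  14.4 198.1]
[  9.1  -4.7 198.1]
[ 10.6  14.3 198.1]
```

>>> drive_tool([
  [[-1,0.086,0.094,0.3,0,0,0],[-1,0,0,0.6,0,0,0],[-1,0,0,0.6,0,0,0],[-1,0,0,0.6,0,0,0],[-1,0,0,0.5,0,0,0],[-1,0,0,0.4,0,0,0],[-1,0,0,0.25,0,0,0],[-1,0,0,0.07,0,0,0],[-1,0,0,0,0,0,0],[1,0,0,0,0,0,0],[1,0,0,0,0,0,0],[1,0,0,0,0,0,0],[1,0,0,0,0,0,0],[1,0,0,0,0,0,0],[1,0,0,0,0,0,0],[1,0,0,0,0,0,0]],
])

```text
clock: 21.7
ee_pos: [0.4685, -0.2695, 0.0548]
eef_rot: [[-0.358, 0.934, 0.0], [0.934, 0.358, -0.001], [-0.001, 0.0, -1.0]]
ft_force: [-1.6, 0.2, 5.8]
opening: 0.0237
```

>>> drive_tool([
  [[1,0,0,-0.2,0,0,0],[1,0,0,-0.5,0,0,0],[1,0,0,-0.6,0,0,0],[1,0,0,-0.7,0,0,0],[1,0,0,-0.7,0,0,0],[1,0,0,-0.7,0,0,0],[1,0,0,-0.6,0,0,0],[1,0,0,-0.4,0,0,0],[1,0,0,-0.2,0,0,-0.1],[1,0,0,0,0,0,-0.17],[1,0,0,0,0,0,-0.18],[1,0,0,0,0,0,-0.18],[1,0,0,0,0,0,-0.18],[1,0,0,0,0,0,-0.1],[1,0,0,0,0,0,-0.05],[1,0,0,0,0,0,0],[1,0,0,0,0,0,0]],
])

```text
clock: 23.82
ee_pos: [0.4683, -0.2692, 0.2843]
eef_rot: [[-0.97, 0.243, -0.0], [0.243, 0.97, 0.0], [0.0, 0.0, -1.0]]
ft_force: [0.0, 0.5, -1.4]
opening: 0.0237
```

```bash
python3 - <<'E'
from h import *
plan((*(U-ux*.0595),.26),UY+180)
E
```

```text
t 23.82 tcp [ 0.4683 -0.2692  0.2843] F [ 0.   0.5 -1.4] open 0.0237
shift units now-frame [-0.861  4.441  0.486]  turned-frame [-0.901  4.433  0.486] turn rad [ 0.     -0.     -0.0091]
```

>>> drive_tool([
  [[1,0,0.3,0,0,0,-0.009],[1,-0.1,0.5,0,0,0,0],[1,-0.1,0.6,0,0,0,0],[1,-0.1,0.6,0,0,0,0],[1,-0.1,0.6,0,0,0,0],[1,-0.1,0.6,0,0,0,0],[1,-0.1,0.6,0,0,0,0],[1,-0.1,0.4,0.1,0,0,0],[1,-0.1,0.23,0.1,0,0,0],[1,-0.1,0,0.15,0,0,0],[1,0,0,0.13,0,0,0],[1,0,0,0,0,0,0],[1,0,0,0,0,0,0]],
])

```text
clock: 25.45
ee_pos: [0.5638, -0.0652, 0.2603]
eef_rot: [[-0.972, 0.235, -0.0], [0.235, 0.972, -0.0], [-0.0, -0.0, -1.0]]
ft_force: [0.8, -0.5, 0.0]
opening: 0.0236
```

```bash
python3 - <<'E'
from h import *
plan((*(U-ux*.0595),.216),UY+180)
w=bot.snapshot("wrist"); cv2.imwrite("pics/w6.png",w)
cv2.imwrite("pics/c6.png",cv2.resize(w[150:400,220:420],None,fx=2.4,fy=2.4,interpolation=cv2.INTER_CUBIC))
E
```

```text
t 25.45 tcp [ 0.5638 -0.0652  0.2603] F [ 0.8 -0.5  0. ] open 0.0236
shift units now-frame [0.001 0.018 0.887]  turned-frame [0.001 0.018 0.887] turn rad [-0.0002  0.     -0.0007]
```

View pics/c6.png

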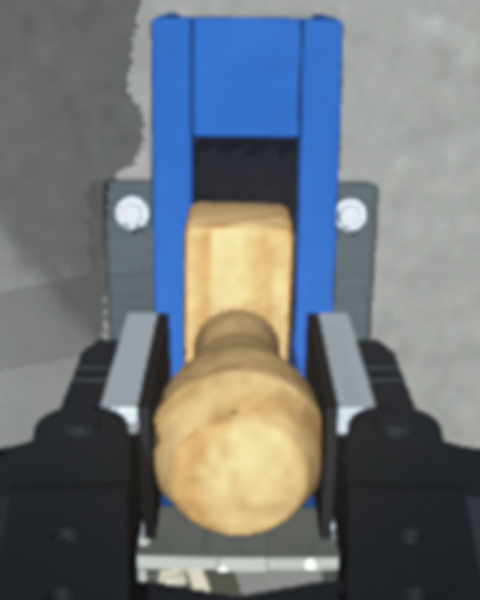

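```bash
python3 - <<'E'
import h
from h import *
s=h._s;R=s['eef_rot'];p=s['ee_pos']
f=lambda P:((proj("wrist",(np.array(P)/1000)@R.T+p)-[220,150]+.5)*2.4-.5).round(0)
print('foot bottom/top end edges',f([(23,-10,54.8),(23,10,54.8),(23,-10,32.8),(23,10,32.8)]).tolist())
hz=lambda x,y,z:R.T@(np.array([*(U+ux*x+uy*y),z])-p)*1000
print('recess near rim, bar end',f([hz(-.085,-.013,.1665),hz(-.085,.013,.1665),hz(-.114,-.023,.166),hz(-.114,.023,.166)]).tolist())
E
```

```text
foot bottom/top end edges [[185.0, 194.0], [286.0, 194.0], [178.0, 226.0], [292.0, 226.0]]
recess near rim, bar end [[185.0, 142.0], [292.0, 141.0], [141.0, 22.0], [335.0, 22.0]]
```

The image shows the recess about 1.5 mm to +y and +x of the foot in tool axes. I'll correct for that and lower.

>>> drive_tool([
  [[1,0.03,0.03,0.1,0,0,0],[1,0,0,0.2,0,0,0],[1,0,0,0.2,0,0,0],[1,0,0,0.15,0,0,0],[1,0,0,0.08,0,0,0],[1,0,0,0,0,0,0]],
])

```text
clock: 26.25
ee_pos: [0.5627, -0.0627, 0.2234]
eef_rot: [[-0.972, 0.233, -0.001], [0.233, 0.972, 0.0], [0.001, -0.0, -1.0]]
ft_force: [0.8, 0.1, -0.3]
opening: 0.0236
```

>>> drive_tool([
  [[1,0,0,0.04,0,0,0],[1,0,0,0.04,0,0,0],[1,0,0,0.03,0,0,0],[1,0,0,0,0,0,0]],
])

```text
clock: 26.75
ee_pos: [0.5627, -0.0627, 0.2182]
eef_rot: [[-0.972, 0.234, -0.0], [0.234, 0.972, -0.0], [0.0, -0.0, -1.0]]
ft_force: [0.0, -0.5, -0.2]
opening: 0.0237
```

>>> drive_tool([
  [[1,0,0,0.02,0,0,0],[1,0,0,0.02,0,0,0],[1,0,0,0,0,0,0]],
])

```text
clock: 27.12
ee_pos: [0.5628, -0.0627, 0.2162]
eef_rot: [[-0.972, 0.234, -0.0], [0.234, 0.972, -0.0], [0.0, -0.0, -1.0]]
ft_force: [-0.3, -0.4, 0.4]
opening: 0.0236
```

>>> drive_tool([
  [[1,0,0,0.015,0,0,0],[1,0,0,0.015,0,0,0],[1,0,0,0,0,0,0]],
])

```text
clock: 27.5
ee_pos: [0.5629, -0.0625, 0.2157]
eef_rot: [[-0.972, 0.233, 0.001], [0.233, 0.972, -0.0], [-0.001, -0.0, -1.0]]
ft_force: [-1.9, -0.4, 5.7]
opening: 0.0234
```

The foot touched the recess floor at the expected height. Now I'll release and retreat.

>>> drive_tool([
  [[0.5,0,0,-0.01,0,0,0],[0,0,0,0,0,0,0],[-1,0,0,0,0,0,0],[-1,0,0,0,0,0,0],[-1,0,0,0,0,0,0],[-1,0,0,-0.2,0,0,0],[-1,0,0,-0.4,0,0,0],[-1,0,0,-0.6,0,0,0],[-1,0,0,-0.6,0,0,0],[-1,0,0,-0.4,0,0,0],[-1,0,0,-0.1,0,0,0],[-1,0,0,0,0,0,0],[-1,0,0,0,0,0,0]],
])

```text
clock: 29.12
ee_pos: [0.5623, -0.0629, 0.3292]
eef_rot: [[-0.972, 0.234, -0.002], [0.234, 0.972, -0.0], [0.002, -0.001, -1.0]]
ft_force: [0.0, -0.8, -0.3]
opening: 0.0856
```

```bash
python3 - <<'E'
from h import *
plan((*(U-ux*.0595),.216),UY+180)
w=bot.snapshot("wrist"); s=bot.snapshot("side")
a=cv2.resize(w[120:330,200:440],None,fx=2,fy=2,interpolation=cv2.INTER_CUBIC)
b=cv2.resize(s[160:265,310:385],None,fx=4,fy=4,interpolation=cv2.INTER_CUBIC)
cv2.imwrite("pics/c7.png",np.hstack([a,b]))
E
```

```text
t 29.12 tcp [ 0.5623 -0.0629  0.3292] F [ 0.  -0.8 -0.3] open 0.0856
shift units now-frame [-0.042 -0.019  2.265]  turned-frame [-0.038 -0.02   2.265] turn rad [-0.0006 -0.0018  0.0006]
```

View pics/c7.png

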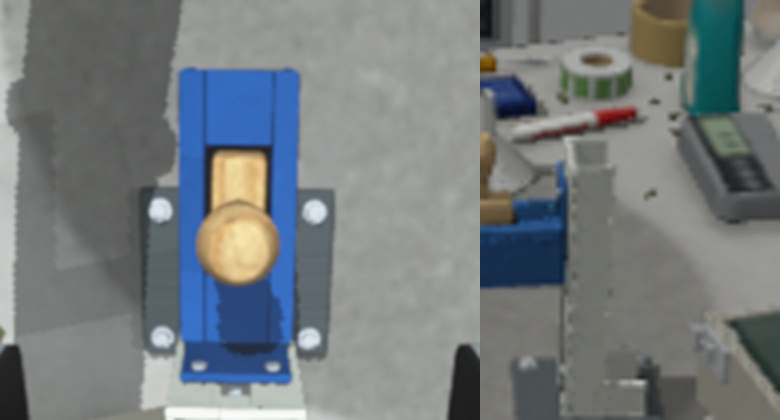

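The stamp stands in the recess with a black margin round the foot, aligned, and the holder is still hooked on. I'll hand in.

```bash
python3 -c "
from station import bot
print(bot.close_job())"
```

```text
the job is handed in; nothing more can be done
None
```

The blue holder is hooked in the two top slots and pressed down. The date stamp stands upright in its recess, turned to match. I handed the job in at about 29 s of the 64 s allowed, and no verdict was reported.

- **Holder:** before I let go, its hook point was measured about 0.5 mm in x, 0.3 mm in y and -0.3 mm in z from the top slot's edge, with an upward force of about 9 N from the slots. I did not measure the hook point again after release. The pictures after release show the back plate against the upright and the holder still hooked.
- **Stamp:** the foot touched the recess floor at the expected height. The last wrist picture shows it inside the recess with a margin at its visible end and sides, and the last side picture agrees. The gripper was open and about 11 cm above the placing height.
- **Bystanders:** the arm never went near the tea tins, tin lid or funnel. I did not measure their positions again at the end.

**Disagreements:**
- **Recess in x:** one estimate after release was 3 mm off. I put this down to the arm still settling when that picture was taken.
- **Recess in y:** the last close-up put the holder 1.5 to 2 mm from the earlier estimate, so I shifted the stamp about 1.5 mm before setting it down. This was within the allowed play.

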